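# Tighten the dressing mirror's clamp bolt with the hex key

## Robot

A 6-joint arm with a two-finger parallel gripper is mounted at the origin on the work surface. World frame = base frame: x ahead of the robot, y to its left, z up, the work surface at z = 0. Lengths are in m, angles in rad, forces in N, time in s.
With the tool pointing down it reaches from about 0.3 to 0.875 m from the base axis. Payload 6.4 kg.
Tool frame: the origin (TCP) lies on the mounting face of the last link; the fingertips stand 173 mm ahead of it and the grasp point (between the pads) lies 155 mm ahead of it (ctrl.grip_point_offset is the distance from the TCP to the grasp point, in m); z points along the fingers, y is the line along which they close (so a half turn about z gives the same grasp; the last joint's range is limited). The gripper opens to 85 mm and grips with 20 to 120 N. Pads are 22 mm wide; open, the fingers measure 114 mm over their backs; the gripper's body (76 mm by 85 mm) begins 54 mm behind the grasp point. The pads swing forward as they close: fully open they stand 13 mm farther back than shut.
Start: joints at [1.078, 0.181, 1.607, -0, 1.354, -0.206], TCP at [0.163, 0.552, 0.405] pointing down, gripper open.
Joint ranges: [-2.99, 2.99], [-0.89, 2.07], [0.3, 2.58], [-1.14, 4.28], [0, 2.63], [-3.12, 3.12]. Speed limits (rad/s): [2.57, 2.57, 3.01, 3.14, 3.14, 3.14].

## Interface

Orientations are given as a unit quaternion [w, x, y, z].
In Python, from bench import status, imaging, ctrl, models gives the robot as it stands.
- The arm moves only by the tool send_rows, never from a script. Its argument "commands" is a list that holds one entry, the list of rows, each a list of 6 numbers: the shift along the tool's x, y, z normalised to -1 to 1, where 1 is 3 cm, then the turn, a rotation vector about the tool's x, y, z normalised to -1 to 1, where 1 is 0.1 rad. A call has 1 to 8 rows; each row shifts and turns the commanded pose from where the row before left it, along the tool's axes as they then stand; what a row does not reach is not made up. A row lasts 1/12 s, in which the tool goes at most 41.7 mm and 7.16 degrees, less where a joint would pass 70% of its speed; a pose out of reach is approached as far as the arm can. A call with a number of a shift or a turn outside -1 to 1 is refused whole. A call with a gripper value outside its range is refused whole. "jaw" is the opening, from 0 (shut) to 1 (fully open), set as the call begins (left out, the last holds). The fingers move at their own pace and stop on an object; the grip force is fixed at half the most. Time passes only in rows, so rows that do not move let the fingers close. It gives the time, the measured TCP pose, the force, the opening and the grip force at its end, in the units of the state.
- status.get_obs(): the state, without advancing time (a new reading comes with each control period).
- imaging.camera(name): name is "scene" or "top"; returns a dict with "image" (384x512x3 uint8, blue, green, red), "depth" (384x512 float32, m along the optical axis (not along the pixel's ray), 0 where there is no reading), "mtx" (3x3 intrinsics, pixels), "pose" (4x4, takes a point from camera to world coordinates). Camera axes: x right, y down, z forward; pixel columns grow to the right and rows downward; lengths in m; the calibration is good to about 2 mm. A picture is of the moment at which its call begins.
- ctrl.hand_in(): hands the job in; it is judged then, once.
Trained networks look in a picture, given as the dict that the camera call returned (one of the last four; its "shot" number tells which), for a name from the list of things; names that differ only in an ending like _2 or _b are one class to them, and where a whole thing is asked for, a point or a joint stands for the part that bears it (a point fixed in the world has none). Each returns a list of dicts, best first, with "confidence" (0 to 1); they miss things now and then, are a little off and sometimes report something else, mostly with a low value. They report only what shows in the picture. A call takes as long as a camera call. They do not tell look-alikes from the thing itself.
- models.recognise(picture, name): "centre" ([column, row] in pixels, amid what is visible of it).
- models.regions_of(picture, name): "region" (384x512 bool, what is visible of it) and "centre" ([column, row] in pixels, amid what is visible of it).
The state is a dict: "time_s": time; "q": joint angles; "dq": joint speeds; "joint_efforts": joint torques, N m; "eef_pos": TCP position; "eef_rot": TCP orientation; "wrist_force": force on the tool from outside, world axes, zero at the start; "torque": the same for the moment, N m; "opening": opening from 0.0 (shut) to 1.0 (fully open); "grasp_force": force on a finger pad.
Only numpy, scipy, OpenCV 4.12 (cv2) and the standard library are available. Lean on these libraries where they do the work, as an engineer would, in place of code of your own. Each camera call takes 0.05 s, during which the arm holds its last target. There are 200 camera calls.

## Task

The dressing mirror's clamp bolt is loose: take the red-handled hex key out of the valet box, seat it fully in the hex socket on the mirror's sloping foot, and turn the bolt clockwise, over as many grips as it takes, until it comes up against its stop. Leave the key standing fully in the socket with your hand off it, and do not disturb the cologne bottles.

Things in the scene. Friction and masses are not known exactly. Their poses are not given: they have to be found in the camera images.
- key_center (a point): Straight hex key, 120 mm, 0.16 kg: upper 70 mm a red grip 30 x 30 mm square, lower 50 mm a bare steel hex shank 22 mm across flats (25.4 over corners). Point: on its axis, half-way up. z runs from hex end to grip end; x and y are square to the grip's flat faces; two hex flats face +x and -x. Starts upright, grip up, in the valet box's well.
- key_tip (a point): Centre of the key's flat hex end, 60 mm below key_center; same axes.
- socket (a point): Centre of the hex socket's mouth, level with the steel bolt's face. z points out along the bolt's axis, 28 degrees off vertical. 23.6 mm across flats, 26 mm deep to a flat floor, lead-in taper 3 mm wide, 5.5 mm deep at the mouth. x and y turn with the bolt; two flats face +x and -x: the key enters with its x within about 5 degrees of this x or a multiple of 60 degrees from it.
- housing (a point): Middle of the mirror foot's sloping white face, 92 x 92 mm, 90 mm above the dresser; z out of the face, on the bolt's axis, x uphill, y to the mirror's side. A round bore of 50 mm diameter here leads 10 mm down to the bolt's face. The foot is fixed.
- mirror_disc (a point): Centre of the fixed round mirror, 140 mm across, on a post on the same foot, beside the bolt housing; keep clear.
- bolt (a joint): Turn of the clamp bolt in rad, growing clockwise as seen looking into the socket; it starts between 0 and 0.9 and has a hard stop (tight) at 4.4. Steady friction of about 0.08 N m, stays where it is left. A red mark on the bolt's face points straight downhill, at the black line on the housing, when it is tight. The key has about 8 degrees of free turning play either way in the socket.
- well (a point): Middle of the square well mouth on top of the fixed black plastic valet box (110 x 170 x 60 mm); the well is 30 x 30 mm and 34 mm deep, so the key's tip starts 34 mm below this point.
- bottle0_center (a point): Centre (half-way up) of a loose clear glass cologne bottle with a cap, 50 mm square and 74 mm high in all, standing on the long white ceramic tray; leave it where it is.
- bottle1_center (a point): Centre (half-way up) of a loose grey glass cologne bottle with a cap, 52 mm square and 89 mm high in all, standing on the long white ceramic tray; leave it where it is.
- bottle2_center (a point): Centre (half-way up) of a loose green glass cologne bottle with a cap, 50 mm square and 109 mm high in all, standing on the long white ceramic tray; leave it where it is.
- bottle3_center (a point): Centre (half-way up) of a loose green glass cologne bottle with a cap, 55 mm square and 127 mm high in all, standing on the long white ceramic tray; leave it where it is.
There are look-alikes about, which are no part of the job. Leave any black look-alike of the part that bears key_center alone.

How it is judged:
By the outcome, as a careful person would: the job done as asked, in the order asked, and still so for the second after the job is handed in, with the robot touching nothing.
It also fails if it takes over 61 s, if anything falls off the work surface, if the arm or the gripper's body presses on something with over 40 N, if the wrist force passes 120 N, or if a joint passes its speed limit or range.

## Working session

There is one attempt and no reset: what is moved stays moved. The work goes in short steps, Python scripts to look and compute and a tool call to move; the robot and the scene stay as the last step left them, time stands still between calls to the robot, and variables do not carry over. Pictures are saved under pics/ and viewed, at most 10 in all, crops included, and the job is handed in when it is done.

Besides the shell and the picture viewer there is one more tool, called after "Call:" in YAML: its name, and indented under it one key for each argument. send_rows: Moves the arm, as the interface text tells. Its arguments: {"type":"object","properties":{"commands":{"type":"array"},"jaw":{"type":"number"}},"required":["commands"]}

```bash
mkdir -p pics; ls
cat > h.py <<'E'
import numpy as np, cv2
from bench import status, imaging, ctrl, models
from scipy.spatial.transform import Rotation as R
def rot(q): return R.from_quat([q[1],q[2],q[3],q[0]])
def cloud(p):
    d=p["depth"];K=p["mtx"];v,u=np.indices(d.shape)
    c=np.stack([(u-K[0,2])/K[0,0]*d,(v-K[1,2])/K[1,1]*d,d],-1)
    return c@p["pose"][:3,:3].T+p["pose"][:3,3]
def proj(p,X):
    T=np.linalg.inv(p["pose"]);c=T[:3,:3]@np.asarray(X)+T[:3,3];q=p["mtx"]@c;return q[:2]/q[2]
E
python3 - <<'E'
from h import *
ims=[]
for n in ("scene","top"):
    p=imaging.camera(n);c=cloud(p);ims.append(p["image"]);print(n,p["pose"].round(3).tolist(),p["mtx"][0,0])
    np.savez(f"{n}0.npz",**{k:p[k] for k in("image","depth","mtx","pose")})
    for o in ("key_center","socket","housing","mirror_disc","well","bottle0_center","bottle1_center","bottle2_center","bottle3_center"):
        for r in models.regions_of(p,o)[:3]:
            m=r["region"]&(p["depth"]>0)
            print(o,round(r["confidence"],2),np.round(r["centre"]),m.sum(),np.median(c[m],0).round(3) if m.any() else None)
for n,i in zip("st",ims): cv2.imwrite(f"pics/{n}0.png",cv2.resize(i,(800,600),interpolation=cv2.INTER_CUBIC))
print(status.get_obs(),ctrl.grip_point_offset)
E
```

```text
pics
scene [[-0.424, 0.781, -0.459, 1.057], [0.906, 0.36, -0.223, 0.303], [-0.009, -0.51, -0.86, 1.127], [0.0, 0.0, 0.0, 1.0]] 481.0820129914654
key_center 0.9 [242. 165.] 391 [ 0.446 -0.039  0.093]
key_center 0.79 [203. 142.] 342 [ 0.446 -0.149  0.123]
key_center 0.78 [245. 136.] 352 [ 0.354 -0.064  0.091]
housing 0.64 [324. 258.] 7472 [0.608 0.26  0.028]
mirror_disc 0.82 [327. 260.] 7554 [0.608 0.259 0.027]
well 0.63 [185. 159.] 2484 [ 0.459 -0.198  0.057]
bottle0_center 0.84 [191. 249.] 557 [ 0.7   -0.042  0.048]
bottle2_center 0.85 [126. 228.] 727 [ 0.723 -0.212  0.08 ]
bottle2_center 0.33 [275. 239.] 118 [0.593 0.129 0.071]
bottle3_center 0.95 [ 93. 218.] 1031 [ 0.735 -0.298  0.088]
bottle3_center 0.16 [324. 260.] 7502 [0.608 0.259 0.028]
top [[-0.007, -0.999, 0.048, 0.465], [-1.0, 0.007, -0.003, 0.035], [0.002, -0.048, -0.999, 1.233], [0.0, 0.0, 0.0, 1.0]] 423.5510957170366
key_center 0.71 [329. 171.] 172 [ 0.566 -0.159  0.118]
key_center 0.7 [287. 222.] 129 [ 0.434 -0.042  0.12 ]
key_center 0.51 [328. 224.] 165 [ 0.434 -0.15   0.145]
socket 0.55 [218. 166.] 193 [0.598 0.133 0.
[... 465 characters left out ...]
 array([ 1.07773446e+00,  1.80749947e-01,  1.60702604e+00,  9.34939153e-06,
        1.35380343e+00, -2.06318065e-01]), 'dq': array([-4.18877198e-04,  3.07111514e-04,  8.63641881e-04, -6.76384948e-05,
        1.71796599e-03,  1.59132909e-03]), 'joint_efforts': array([-2.65325298e-04, -4.44839072e+01, -3.51694000e+01, -1.27163444e-04,
        4.83692456e-04, -1.45646328e-05]), 'eef_pos': array([0.16262032, 0.55152682, 0.40470402]), 'eef_rot': array([-2.02183689e-06,  1.42882222e-01,  9.89739698e-01,  7.78036535e-06]), 'wrist_force': array([ 0.54451956, -0.58806931,  0.04350972]), 'torque': array([-0.025392  , -0.01037208,  0.0011169 ]), 'grasp_force': 0.0, 'opening': 0.9971669267639476} 0.1547
```

View pics/s0.png

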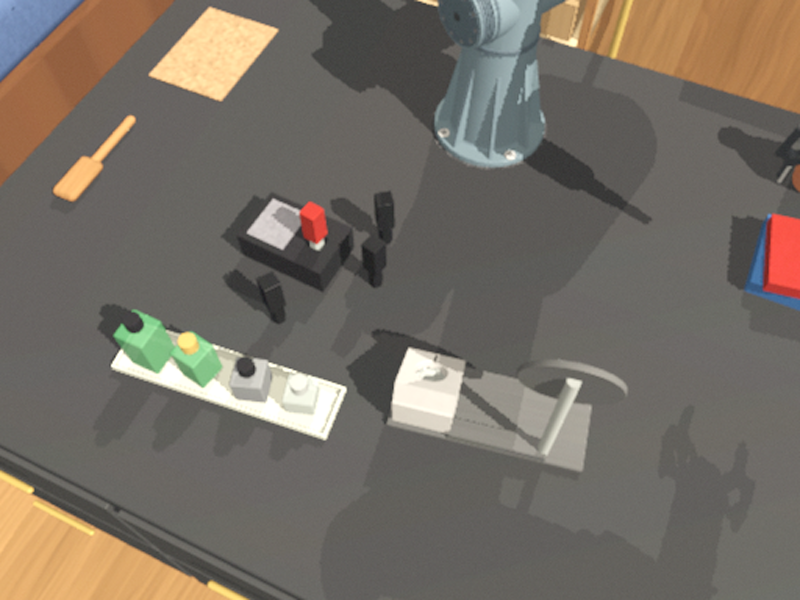

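View pics/t0.png

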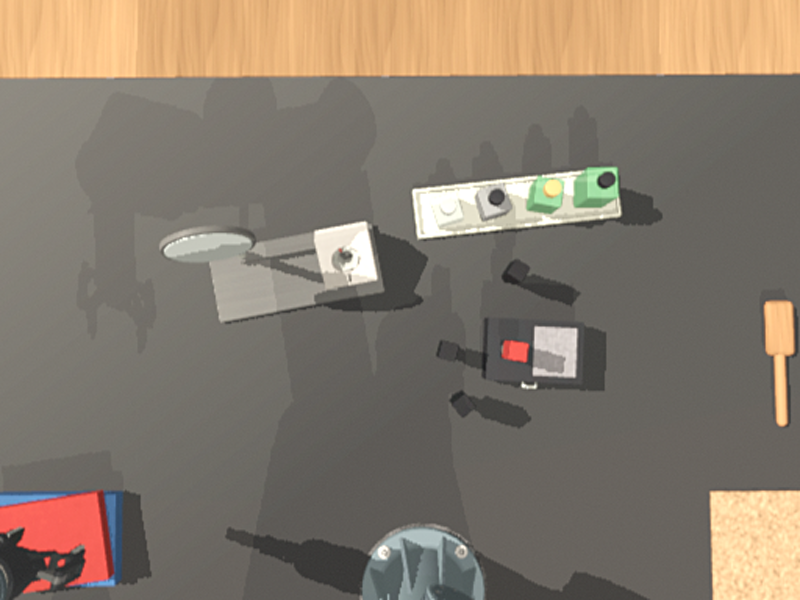

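The red key is at scene px (201,142) and top px (328,224). The three black upright keys, at scene (242,165), (245,136) and (174,190), are the look-alikes. Next I'll measure the key, the housing plane and the bolt mark, and enlarge both to confirm.

Run:
```python
from h import *
S=dict(np.load("scene0.npz"));T=dict(np.load("top0.npz"))
for n,p,box in(("s",S,(235,300,215,305)),("t",T,(135,200,190,250))):
    c=cloud(p);im=p["image"].astype(int);b,g,r=im[...,0],im[...,1],im[...,2]
    red=(r>120)&(g<80)&(b<80)&(np.abs(c[...,0]-.434)<.06)&(np.abs(c[...,1]+.15)<.06)
    pts=c[red&(c[...,2]>0.139)]; print(n,"keytop",red.sum(),len(pts),pts.mean(0).round(4),pts.min(0).round(3),pts.max(0).round(3), np.percentile(pts[:,2],[10,50,90]).round(4))
    if len(pts)>10: print(cv2.minAreaRect((pts[:,:2]*1000).astype(np.float32)))
    print("all red",c[red].mean(0).round(4),cv2.minAreaRect((c[red][:,:2]*1000).astype(np.float32)))
    # housing plane
    m=(np.abs(c[...,0]-.60)<.08)&(np.abs(c[...,1]-.13)<.07)&(c[...,2]>.045)&(c[...,2]<.15)&(im.min(-1)>120)
    P=c[m];best=None;rng=np.random.default_rng(0)
    for _ in range(1500):
        a=P[rng.choice(len(P),3,False)];nn=np.cross(a[1]-a[0],a[2]-a[0]);l=np.linalg.norm(nn)
        if l<1e-6: continue
        nn=nn/l*np.sign(nn[2] or 1)
        if abs(np.degrees(np.arccos(nn[2]))-28)>6: continue
        k=np.abs((P-a[0])@nn)<.0025
        if best is None or k.sum()>best.sum(): best=k
    Q=P[best];ctr=Q.mean(0);nn=np.linalg.svd(Q-ctr)[2][2];nn*=np.sign(nn[2])
    print("plane",best.sum(),len(P),ctr.round(4),nn.round(4),np.degrees(np.arccos(nn[2])).round(1))
    ax=np.array([-nn[0],-nn[1],0]);ax=ax/np.linalg.norm(ax);up=ax-nn*(ax@nn);up/=np.linalg.norm(up);sd=np.cross(nn,up)
    uv=np.stack([(Q-ctr)@up,(Q-ctr)@sd],1);rc=cv2.minAreaRect((uv*1000).astype(np.float32));print(rc)
    cc=ctr+up*rc[0][0]/1000+sd*rc[0][1]/1000;print("centre",cc.round(4),"uphill yaw",np.degrees(np.arctan2(ax[1],ax[0])).round(1))
    # top edge/corner colours: dark red and black pixels near
    mm=(np.linalg.norm(c-cc,axis=-1)<.05)
    rd=mm&(r-np.maximum(g,b)>40)
    print("red mark px",np.argwhere(rd)[:, ::-1].tolist(),c[rd].mean(0) if rd.any() else None)
t=T["image"][130:205,185:260];k=S["image"][110:210,150:280];s=S["image"][215:300,240:305]
z=lambda a:cv2.resize(a,(int(a.shape[1]*300/a.shape[0]),300),interpolation=cv2.INTER_CUBIC)
o=np.zeros((600,790,3),np.uint8);a=z(t);o[:300,:300]=a;a=z(k);o[300:,:a.shape[1]]=a;a=cv2.resize(s,(390,510));o[:510,400:790]=a
cv2.imwrite("pics/c1.png",o)
```

```text
s keytop 239 26 [ 0.4486 -0.1536  0.1424] [ 0.428 -0.169  0.139] [ 0.456 -0.139  0.146] [0.1399 0.1421 0.1453]
((446.26776123046875, -148.79917907714844), (20.261566162109375, 36.48661804199219), 33.87565231323242)
all red [ 0.4429 -0.1501  0.1106] ((418.0260009765625, -154.70257568359375), (32.49699783325195, 74.94345092773438), 89.68843078613281)
plane 692 1670 [0.5967 0.131  0.0896] [-0.4582 -0.0824  0.885 ] 27.7
((-1.6651268005371094, -0.4270896911621094), (92.29132843017578, 97.66172790527344), 89.95843505859375)
centre [0.5953 0.1303 0.0889] uphill yaw 10.2
red mark px [] None
t keytop 52 4 [ 0.4422 -0.1611  0.145 ] [ 0.434 -0.171  0.144] [ 0.449 -0.15   0.146] [0.1446 0.1449 0.1454]
all red [ 0.4329 -0.1544  0.0999] ((431.4215087890625, -164.39962768554688), (49.0458984375, 34.855201721191406), 81.30658721923828)
plane 653 1240 [0.5927 0.131  0.0907] [-0.4672 -0.0784  0.8807] 28.3
((-1.2192802429199219, -0.23102569580078125), (93.73112487792969, 92.09514617919922), 0.7946920394897461)
centre [0.5917 0.1306 0.0902] uphill yaw 9.5
red mark px [[217, 159], [218, 159], [217, 160], [218, 160]] [0.60896963 0.1401395  0.09044917]
```

View pics/c1.png

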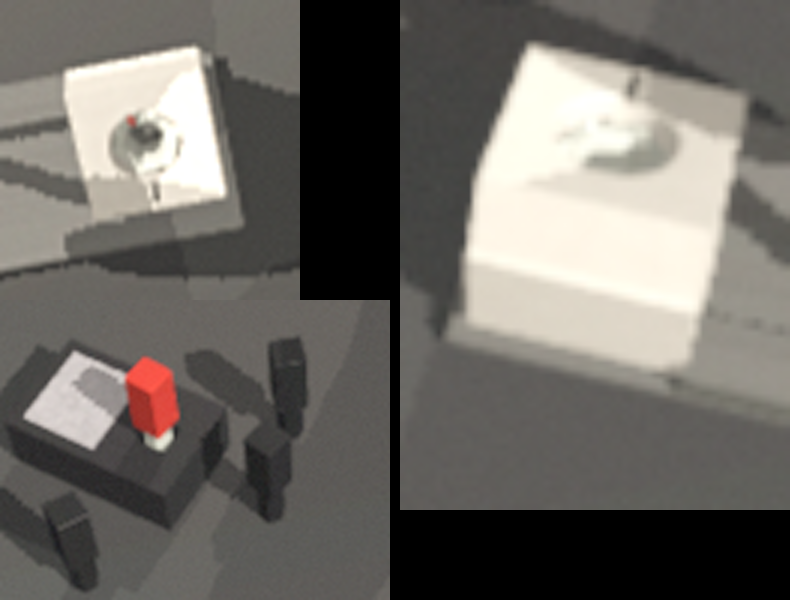

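The enlarged crop shows the red key standing in the box's well, with the bare hex shank below the grip. The three black keys stand loose on the dresser. In the top crop the red bolt mark is at about px (217.7,160), the bolt centre near (221.5,165) and the black line at (223.7,177.5), so about 220° of clockwise turning is needed. Next come the key pose fit and the mark angle.

```bash
cat >> h.py <<'E'
def fitbox(ps,x0,z0=.076,z1=.146,h=.015):
    from scipy.optimize import differential_evolution
    ms=[]
    for p in ps:
        i=p["image"].astype(int);c=cloud(p)
        ms.append((i[...,2]-np.maximum(i[...,0],i[...,1])>45)&(np.hypot(c[...,0]-x0[0],c[...,1]-x0[1])<.06)&(c[...,2]>.05))
    def f(v):
        t=0
        for p,m in zip(ps,ms):
            a=v[2]+np.pi/4+np.arange(4)*np.pi/2
            X=[[v[0]+h*2**.5*np.cos(q),v[1]+h*2**.5*np.sin(q),z] for q in a for z in(z0,z1)]
            U=cv2.convexHull(np.array([proj(p,x) for x in X],np.float32)*4)
            M=np.zeros((384*4,512*4),np.uint8);cv2.fillConvexPoly(M,U.astype(np.int32),1)
            M=cv2.resize(M.astype(np.float32),(512,384),interpolation=cv2.INTER_AREA)
            t+=np.abs(M-m).sum()
        return t
    r=differential_evolution(f,[(x0[0]-.02,x0[0]+.02),(x0[1]-.02,x0[1]+.02),(-np.pi/4,np.pi/4)],seed=0,maxiter=25,popsize=8,polish=False)
    return r.x,r.fun,[m.sum() for m in ms]
E
python3 - <<'E'
from h import *
S=dict(np.load("scene0.npz"));T=dict(np.load("top0.npz"))
for ps in([S],[T],[S,T]): print(fitbox(ps,(.44,-.15)))
az=np.radians(9.9);t=np.radians(28)
n=np.array([-np.sin(t)*np.cos(az),-np.sin(t)*np.sin(az),np.cos(t)]);up=np.array([np.cos(t)*np.cos(az),np.cos(t)*np.sin(az),np.sin(t)]);sd=np.cross(n,up)
def ray(p,uv,C):
    d=p["pose"][:3,:3]@np.linalg.inv(p["mtx"])@np.array([*uv,1]);o=p["pose"][:3,3];return o+d*((C-o)@n)/(d@n)
for C in (np.array([.5917,.1306,.0902]),np.array([.5935,.1305,.0895])):
    B=C-.01*n;print("proj C",proj(T,C).round(1),"B",proj(T,B).round(1),"scene C",proj(S,C).round(1),proj(S,B).round(1))
    q=ray(T,(217.6,159.6),B)-B;print("mark up,sd mm",q@up*1e3,q@sd*1e3)
    l=ray(T,(223.4,177),C)-C;print("line",l@up*1e3,l@sd*1e3)
c=cloud(T)
mp=c[(c[...,2]>.13)&(c[...,1]>.15)&(c[...,1]<.45)&(c[...,0]>.5)&(c[...,0]<.7)];print("mirror",mp.min(0),mp.max(0))
acc=[np.zeros((384,512,3)) for _ in "st"]
for _ in range(8):
    for k,nm in enumerate(("scene","top")): acc[k]+=imaging.camera(nm)["image"]/8.
B=np.array([.5925,.1305,.0899])-.01*n
# rectify bolt-face plane
out=[]
for p,a in((S,acc[0]),(T,acc[1])):
    g=np.array([[proj(p,B+up*u+sd*v) for v in np.linspace(.03,-.03,390)] for u in np.linspace(.03,-.03,390)],np.float32)
    out.append(cv2.remap(a.astype(np.float32),g[...,0],g[...,1],cv2.INTER_CUBIC))
cv2.imwrite("pics/r1.png",np.clip(np.hstack(out),0,255).astype(np.uint8))
E
```

```text
(array([ 0.43727573, -0.15269723, -0.20821235]), np.float64(34.75), [np.int64(349)])
(array([ 0.43133946, -0.15802692, -0.02890084]), np.float64(16.875), [np.int64(208)])
(array([ 0.43249038, -0.15671037, -0.10428823]), np.float64(102.3125), [np.int64(349), np.int64(208)])
proj C [221.  165.8] B [221.  164.5] scene C [276.  236.3] [275.4 239.7]
mark up,sd mm 15.718671112076004 6.325700238383685
line -33.398717118890204 0.0296630317449232
proj C [221.1 165.2] B [221.1 163.9] scene C [275.6 237.1] [275.  240.4]
mark up,sd mm 13.970119934158852 6.8382068048551075
line -35.218075020619544 0.5346937273997385
mirror [0.5790729  0.25630738 0.17924609] [0.61999559 0.39226002 0.31548131]
```

View pics/r1.png

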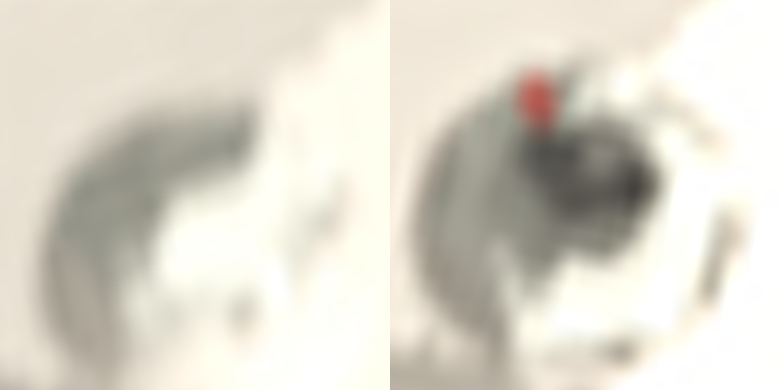

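Call:
send_rows:
  commands:
    - [[0,0,0,0,0,-0.82],[0,0,0,0,0,-0.82],[0,0,0,0,0,-0.82],[-0.4,-0.928,0,0,0,0],[-0.4,-0.928,0,0,0,0],[-0.4,-0.928,0,0,0,0],[-0.4,-0.928,0,0,0,0],[-0.4,-0.928,0,0,0,0]]
  jaw: 1

```text
time_s: 2.47
eef_pos: [0.2171, 0.4088, 0.4047]
eef_rot: [0.0, 0.02, 1.0, 0.0]
wrist_force: [0.5, -0.5, 0.2]
opening: 1.002
grasp_force: 0.0
```

Call:
send_rows:
  commands:
    - [[-0.4,-0.928,0,0,0,0],[-0.4,-0.928,0,0,0,0],[-0.4,-0.928,0,0,0,0],[-0.4,-0.928,0,0,0,0],[-0.4,-0.928,0,0,0,0],[-0.4,-0.928,0,0,0,0],[-0.4,-0.928,0,0,0,0],[-0.4,-0.928,0,0,0,0]]

```text
time_s: 3.13
eef_pos: [0.3038, 0.1822, 0.405]
eef_rot: [0.001, 0.02, 1.0, 0.0]
wrist_force: [0.8, 0.5, 1.0]
opening: 1.006
grasp_force: 0.0
```

Call:
send_rows:
  commands:
    - [[-0.4,-0.928,0,0,0,0],[-0.4,-0.928,0,0,0,0],[-0.4,-0.928,0,0,0,0],[-0.4,-0.928,0,0,0,0],[-0.4,-0.928,0,0,0,0],[-0.4,-0.928,0,0,0,0],[-0.4,-0.928,0,0,0,0],[-0.4,-0.928,0,0,0,0]]

```text
time_s: 3.8
eef_pos: [0.3908, -0.0445, 0.405]
eef_rot: [0.0, 0.021, 1.0, -0.0]
wrist_force: [0.7, 0.0, -0.1]
opening: 0.996
grasp_force: 0.0
```

Call:
send_rows:
  commands:
    - [[-0.4,-0.928,0,0,0,0],[-0.4,-0.928,0,0,0,0],[-0.4,-0.928,0,0,0,0],[-0.4,-0.928,0,0,0,0],[0,0,0,0,0,0],[0,0,0,0,0,0]]

```text
time_s: 4.3
eef_pos: [0.4341, -0.1573, 0.4045]
eef_rot: [-0.0, 0.022, 1.0, 0.0]
wrist_force: [-0.7, -0.0, -0.3]
opening: 1.0
grasp_force: 0.0
```

Call:
send_rows:
  commands:
    - [[0,0,0.94,0,0,0],[0,0,0.94,0,0,0],[0,0,0.94,0,0,0],[0,0,0.94,0,0,0],[0,0,0.94,0,0,0],[0,0,0,0,0,0]]

```text
time_s: 4.8
eef_pos: [0.4315, -0.1535, 0.259]
eef_rot: [-0.004, 0.02, 1.0, 0.003]
wrist_force: [-2.1, 0.7, -0.8]
opening: 1.004
grasp_force: 0.0
```

Run:
```python
from h import *
o=[]
for n,b in(("scene",(100,220,140,280)),("top",(160,280,260,400))):
    p=imaging.camera(n);i=p["image"][b[0]:b[1],b[2]:b[3]];o.append(cv2.resize(i,(400,343),interpolation=cv2.INTER_CUBIC))
cv2.imwrite("pics/g1.png",np.hstack(o))
```

```text
(no output)
```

View pics/g1.png

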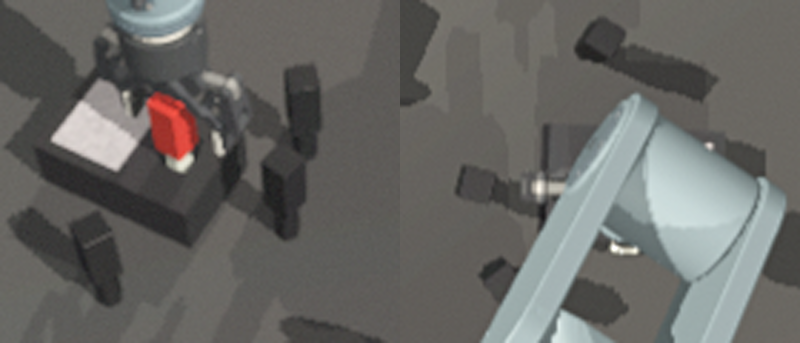

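The scene crop shows the red key at (173,125) standing between the two open fingers, clear of the box. I'll close on it.

Call:
send_rows:
  commands:
    - [[0,0,0,0,0,0],[0,0,0,0,0,0],[0,0,0,0,0,0],[0,0,0,0,0,0],[0,0,0,0,0,0],[0,0,0,0,0,0],[0,0,0,0,0,0],[0,0,0,0,0,0]]
  jaw: 0

```text
time_s: 5.57
eef_pos: [0.4344, -0.1563, 0.2649]
eef_rot: [0.001, 0.02, 1.0, -0.0]
wrist_force: [-0.5, 0.7, 7.2]
opening: 0.35
grasp_force: 55.3
```

Run:
```python
from h import *
o=status.get_obs();print(o["eef_pos"],o["eef_rot"],o["q"].round(3),o["wrist_force"],o["opening"],o["grasp_force"])
```

```text
[ 0.43440774 -0.15634977  0.26491508] [ 6.53437391e-04  2.04057864e-02  9.99791506e-01 -3.47811120e-04] [-0.604  0.113  1.999  0.     1.028 -2.134] [-0.49806409  0.71894013  7.15278732] 0.3496741201183922 55.349727272987366
```

Call:
send_rows:
  commands:
    - [[0,0,-0.5,0,0,0],[0,0,-0.9,0,0,0],[0,0,-0.9,0,0,0],[0,0,-0.9,0,0,0],[0,0,-0.9,0,0,0],[0,0,-0.9,0,0,0],[0,0,-0.9,0,0,0],[0,0,0,0,0,0]]

```text
time_s: 6.23
eef_pos: [0.4349, -0.1567, 0.4468]
eef_rot: [0.004, 0.02, 1.0, -0.003]
wrist_force: [1.4, -0.3, -1.0]
opening: 0.349
grasp_force: 55.7
```

```bash
cat >> h.py <<'E'
az=np.radians(9.9);tl=np.radians(28)
n=np.array([-np.sin(tl)*np.cos(az),-np.sin(tl)*np.sin(az),np.cos(tl)]);up=np.array([np.cos(tl)*np.cos(az),np.cos(tl)*np.sin(az),np.sin(tl)]);sd=np.cross(n,up)
C=np.array([.5925,.1305,.090])
def Rt(a):
    a=np.radians(a);y=np.cos(a)*up+np.sin(a)*sd;z=-n;return R.from_matrix(np.stack([np.cross(y,z),y,z],1))
def alpha(Rr):
    y=Rr.as_matrix()[:,1];return np.degrees(np.arctan2(y@sd,y@up))
def plan(pos,a):
    o=status.get_obs();r=rot(o["eef_rot"]);d=np.asarray(pos)-o["eef_pos"];T=Rt(a)
    print("t",o["time_s"],"pos",o["eef_pos"].round(4),"alpha",alpha(r).round(1),"q",o["q"].round(2),"F",o["wrist_force"].round(1),"M",o["torque"].round(2),"open",round(o["opening"],3))
    print("d now-frame /30mm",(r.inv().apply(d)/.03).round(3),"rotvec/0.1",((r.inv()*T).as_rotvec()/.1).round(3),"d final-frame",(T.inv().apply(d)/.03).round(3))
    print("F tool",r.inv().apply(o["wrist_force"]).round(1))
E
python3 - <<'E'
from h import *
plan([.468,.109,.43],122); print((C+.269*n).round(4))
p=imaging.camera("scene");i=p["image"];cv2.imwrite("pics/l1.png",cv2.resize(i[60:240,150:350],(667,600),interpolation=cv2.INTER_CUBIC))
E
```

```text
t 6.2333 pos [ 0.4349 -0.1567  0.4468] alpha 79.3 q [-0.6  -0.12  1.83  0.    1.42 -2.13] F [ 1.4 -0.3 -1. ] M [-0.04 -0.09  0.02] open 0.349
d now-frame /30mm [-0.737  8.897  0.518] rotvec/0.1 [ 0.779 -4.874 -7.55 ] d final-frame [-6.254  6.156  1.719]
F tool [-1.4 -0.2  1. ]
[0.4681 0.1088 0.3275]
```

View pics/l1.png

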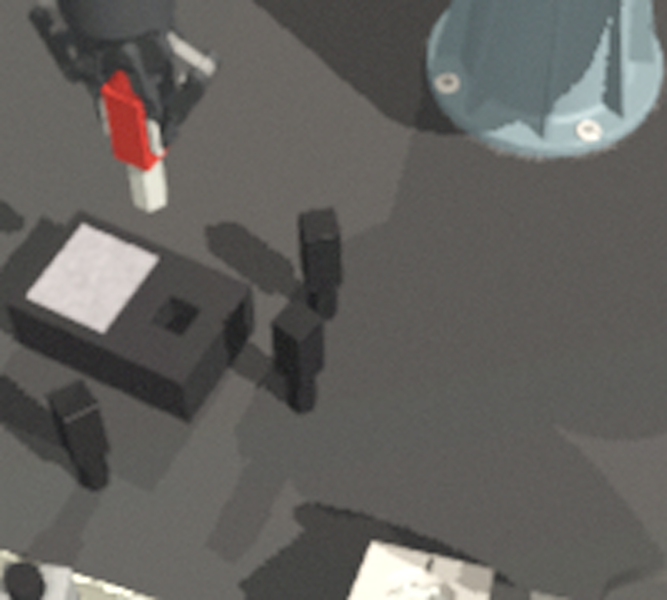

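The red key is in the gripper (grip at crop (130,120), shank at (148,190)) and the well is empty. I'll go over to the foot and tilt.

Call:
send_rows:
  commands:
    - [[-0.08,0.99,0.06,0,0,0],[-0.08,0.99,0.06,0,0,0],[-0.08,0.99,0.06,0,0,0],[-0.08,0.99,0.06,0,0,0],[-0.08,0.99,0.06,0,0,0],[-0.08,0.99,0.06,0,0,0],[-0.08,0.99,0.06,0,0,0],[-0.08,0.99,0.06,0,0,0]]

```text
time_s: 6.95
eef_pos: [0.4623, 0.082, 0.4248]
eef_rot: [-0.001, 0.02, 1.0, 0.0]
wrist_force: [0.9, -0.5, -1.6]
opening: 0.346
grasp_force: 55.8
```

Call:
send_rows:
  commands:
    - [[-0.08,0.99,0.06,0.097,-0.61,-0.944],[0,0,0,0.097,-0.61,-0.944],[0,0,0,0.097,-0.61,-0.944],[0,0,0,0.097,-0.61,-0.944],[0,0,0,0.097,-0.61,-0.944],[0,0,0,0.097,-0.61,-0.944],[0,0,0,0.097,-0.61,-0.944],[0,0,0,0.097,-0.61,-0.944]]

```text
time_s: 7.62
eef_pos: [0.4658, 0.1102, 0.4228]
eef_rot: [0.235, -0.349, 0.906, -0.042]
wrist_force: [0.7, -0.3, -1.6]
opening: 0.349
grasp_force: 56.1
```

Call:
send_rows:
  commands:
    - [[0,0,0,0,0,0],[0,0,0,0,0,0]]

```text
time_s: 7.78
eef_pos: [0.4658, 0.1098, 0.4232]
eef_rot: [0.233, -0.345, 0.908, -0.042]
wrist_force: [-0.3, -0.4, -1.8]
opening: 0.35
grasp_force: 56.0
```

Run:
```python
from h import *
plan(C+.269*n,122)
```

```text
t 7.7833 pos [0.4658 0.1098 0.4232] alpha 121.6 q [-0.05 -0.21  1.99  0.14  0.9  -2.41] F [-0.3 -0.4 -1.8] M [-0.08  0.34 -0.02] open 0.35
d now-frame /30mm [1.232 0.681 2.862] rotvec/0.1 [ 0.108 -0.057 -0.07 ] d final-frame [1.243 0.72  2.847]
F tool [1.2 0.3 1.5]
```

Call:
send_rows:
  commands:
    - [[0.31,0.18,0.71,0.03,-0.015,-0.02],[0.31,0.18,0.71,0.03,-0.015,-0.02],[0.31,0.18,0.71,0.03,-0.015,-0.02],[0.31,0.18,0.71,0.03,-0.015,-0.02],[0,0,0,0,0,0],[0,0,0,0,0,0]]

```text
time_s: 8.28
eef_pos: [0.4679, 0.1094, 0.3276]
eef_rot: [0.237, -0.348, 0.906, -0.047]
wrist_force: [-0.0, 0.7, -1.3]
opening: 0.348
grasp_force: 56.0
```

Run:
```python
from h import *
plan(C+.269*n,122)
o=status.get_obs();r=rot(o["eef_rot"]);ims=[]
for nm in("scene","top"):
    acc=0
    for _ in range(6): p=imaging.camera(nm);acc=acc+p["image"]/6.
    np.savez(f"{nm}1.npz",image=acc,depth=p["depth"],mtx=p["mtx"],pose=p["pose"])
    for nm2,l in(("grip",.155),("tip",.239)): print(nm,nm2,proj(p,o["eef_pos"]+r.apply([0,0,l])).round(1))
    print("C",proj(p,C).round(1),"B",proj(p,C-.01*n).round(1))
    x,y=proj(p,C+.03*n).astype(int);ims.append(cv2.resize(acc[max(y-45,0):y+45,x-30:x+30].astype(np.uint8),(400,600),interpolation=cv2.INTER_CUBIC))
cv2.imwrite("pics/p1.png",np.hstack(ims))
```

```text
t 8.2833 pos [0.4679 0.1094 0.3276] alpha 122.1 q [-0.05 -0.08  2.09  0.17  0.67 -2.46] F [-0.   0.7 -1.3] M [-0.01  0.35 -0.01] open 0.348
d now-frame /30mm [ 0.011 -0.018  0.003] rotvec/0.1 [ 0.004 -0.003  0.024] d final-frame [ 0.011 -0.018  0.003]
F tool [0.1 0.8 1.2]
scene grip [283.1 196.5]
scene tip [277.8 226.5]
C [275.8 236.6] B [275.2 240. ]
top grip [221.2 182.4]
top tip [220.9 169.8]
C [221.1 165.5] B [221.1 164.2]
```

View pics/p1.png

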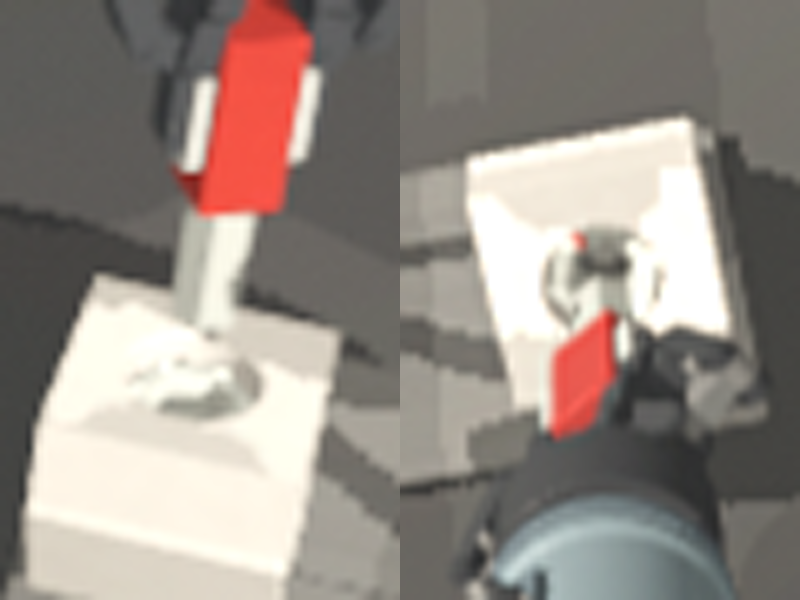

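The key is held along the bolt's axis just above the bore: the shank tip is at about crop (208,330) in the scene, with the bore below it at (200,380). Next I'll take a shank profile to tell which way the hex flats face and to check the axis offset.

Run:
```python
from h import *
from scipy.ndimage import map_coordinates
o=status.get_obs();r=rot(o["eef_rot"])
for nm in("scene","top"):
    p=dict(np.load(nm+"1.npz"));cam=p["pose"][:3,3]
    g=o["eef_pos"]+r.apply([0,0,.155]);v=r.inv().apply(cam-g);print(nm,"view dir in tool",(v/np.linalg.norm(v)).round(2))
    for l0,l1,hx in((.200,.228,True),(.150,.180,False)):
        a,b=[proj(p,o["eef_pos"]+r.apply([0,0,l])) for l in(l0,l1)]
        t=(b-a)/np.linalg.norm(b-a);w=np.array([-t[1],t[0]])*-1 # perpendicular
        s=np.arange(-13,13.1,1);prof=[]
        for k in s:
            q=[a+(b-a)*f+w*k for f in np.linspace(0,1,15)]
            q=np.array(q)[:,::-1].T
            prof.append([map_coordinates(p["image"][...,c],q,order=1).mean() for c in(1,2)])
        print("perp",w.round(2));print("  s",s.astype(int).tolist());print("  g",np.round(prof)[:,0].astype(int).tolist());print("  r",np.round(prof)[:,1].astype(int).tolist())
        if hx:
          for off in(0,30):
            m=o["eef_pos"]+r.apply([0,0,(l0+l1)/2]);pm=proj(p,m)
            e=[]
            for k in range(6):
                an=np.radians(off+30+60*k);pt=m+r.apply([.0127*np.cos(an),.0127*np.sin(an),0]);vis=v[:2]@[np.cos(an),np.sin(an)]
                e.append((round(float((proj(p,pt)-pm)@w),1),round(float(vis),2)))
            print("  flat at tool-x" if off==0 else "  flat at tool-y",sorted(e))
        else:
            m=o["eef_pos"]+r.apply([0,0,(l0+l1)/2]);pm=proj(p,m)
            print("  box",sorted((round(float((proj(p,m+r.apply([i*.015,j*.015,0]))-pm)@w),1),i,j) for i in(-1,1) for j in(-1,1)))
```

```text
scene view dir in tool [-0.76 -0.38 -0.52]
perp [0.98 0.17]
  s [-13, -12, -11, -10, -9, -8, -7, -6, -5, -4, -3, -2, -1, 0, 1, 2, 3, 4, 5, 6, 7, 8, 9, 10, 11, 12, 13]
  g [85, 86, 88, 88, 90, 90, 90, 117, 163, 179, 180, 184, 214, 240, 246, 244, 233, 199, 142, 104, 101, 102, 102, 102, 103, 103, 103]
  r [87, 89, 91, 91, 93, 92, 93, 119, 164, 186, 192, 196, 223, 245, 250, 248, 236, 202, 145, 107, 105, 106, 105, 105, 106, 107, 107]
  flat at tool-x [(-4.9, 0.41), (-4.6, -0.51), (-0.3, 0.92), (0.3, -0.92), (4.6, 0.51), (4.9, -0.41)]
  flat at tool-y [(-5.5, -0.05), (-3.0, 0.77), (-2.5, -0.82), (2.5, 0.82), (3.0, -0.77), (5.5, 0.05)]
perp [0.98 0.17]
  s [-13, -12, -11, -10, -9, -8, -7, -6, -5, -4, -3, -2, -1, 0, 1, 2, 3, 4, 5, 6, 7, 8, 9, 10, 11, 12, 13]
  g [79, 67, 70, 88, 98, 112, 187, 235, 214, 128, 79, 84, 84, 84, 84, 84, 84, 84, 84, 84, 88, 139, 194, 187, 135, 96, 92]
  r [80, 67, 69, 88, 97, 113, 191, 239, 223, 201, 229, 245, 246, 246, 246, 246, 246, 246, 246, 246, 244, 229, 215, 192, 138, 98, 94]
  box [(-8.9, 1, -1), (-3.0, -1, -1), (2.9, 1, 1), (9.0, -1, 1)]
top view dir in too
[... 369 characters left out ...]
, 239, 226, 204, 222, 238, 252, 253, 253, 253, 250, 251]
  flat at tool-x [(-4.7, -0.13), (-3.7, 0.28), (-1.0, -0.41), (1.1, 0.41), (3.6, -0.28), (4.7, 0.13)]
  flat at tool-y [(-4.8, 0.09), (-3.3, -0.31), (-1.5, 0.4), (1.5, -0.4), (3.3, 0.31), (4.8, -0.09)]
perp [-1.    0.02]
  s [-13, -12, -11, -10, -9, -8, -7, -6, -5, -4, -3, -2, -1, 0, 1, 2, 3, 4, 5, 6, 7, 8, 9, 10, 11, 12, 13]
  g [142, 98, 76, 72, 69, 66, 55, 52, 60, 64, 82, 87, 82, 91, 91, 92, 91, 90, 89, 86, 107, 182, 232, 234, 232, 233, 232]
  r [146, 99, 77, 72, 69, 66, 55, 52, 60, 63, 81, 114, 169, 216, 235, 238, 236, 235, 235, 235, 235, 235, 240, 240, 240, 242, 241]
  box [(-8.6, 1, -1), (-0.4, -1, -1), (0.4, 1, 1), (8.6, -1, 1)]
```

Run:
```python
from h import *
o=status.get_obs();r=rot(o["eef_rot"])
for nm in("scene","top"):
    p=dict(np.load(nm+"1.npz"));c=cloud(p);i=p["image"]
    t=r.inv().apply((c-o["eef_pos"]).reshape(-1,3)).reshape(c.shape)*1e3
    red=(i[...,2]-np.maximum(i[...,0],i[...,1])>90)&(np.hypot(t[...,0],t[...,1])<35)&(t[...,2]>110)&(t[...,2]<200)
    red=cv2.erode(red.astype(np.uint8),np.ones((3,3)))>0
    q=t[red];f=q[np.abs(q[:,0]-np.median(q[:,0]))<6]
    A=np.c_[f[:,1:]-[0,155],np.ones(len(f))];s=np.linalg.lstsq(A,f[:,0],rcond=None)[0]
    print(nm,red.sum(),"med",np.median(q,0).round(1),"x=a*y+b*(z-155)+c",s.round(3),"y pct",np.percentile(f[:,1],[1,99]).round(1),"z pct",np.percentile(q[:,2],[1,99]).round(1))
    sh=(i.min(-1)>140)&(np.hypot(t[...,0],t[...,1])<20)&(t[...,2]>195)&(t[...,2]<232);sh=cv2.erode(sh.astype(np.uint8),np.ones((3,1)))>0
    w=t[sh]
    if len(w)>5: print(" shank",len(w),np.median(w,0).round(1),np.percentile(w[:,:2],[5,95],axis=0).round(1).tolist())
    tc=r.inv().apply(np.array([[.5953,.1303,.0889],[.5917,.1306,.0902]])-o["eef_pos"])*1e3;print(" C scene/top in tool",tc.round(1).tolist())
```

```text
scene 266 med [-16.   -2.2 147.9] x=a*y+b*(z-155)+c [-6.0000e-03 -5.0000e-03 -1.6084e+01] y pct [-15.9   8.8] z pct [118.8 183.4]
 shank 95 [-11.3  -8.4 213. ] [[-13.9, -13.8], [-3.1, 1.7]]
 C scene/top in tool [[1.2, -0.4, 272.6], [2.8, 1.7, 269.8]]
top 58 med [-14.3  -3.  142.7] x=a*y+b*(z-155)+c [ -0.017  -0.015 -14.429] y pct [-13.1   7.3] z pct [117.2 167.9]
 shank 19 [ -9.9  -6.1 217.7] [[-11.3, -11.8], [0.7, 4.6]]
 C scene/top in tool [[1.2, -0.4, 272.6], [2.8, 1.7, 269.8]]
```

Compared within each camera, the key axis needs about +2 mm along tool x and +4 mm along tool y. The hex flats face tool x. I'll correct and advance to the bolt face.

Call:
send_rows:
  commands:
    - [[0.037,0.063,0.3,0,0,0],[0.037,0.063,0.4,0,0,0],[0,0,0.4,0,0,0],[0,0,0.2,0,0,0],[0,0,0,0,0,0]]

```text
time_s: 9.3
eef_pos: [0.4828, 0.114, 0.2911]
eef_rot: [0.238, -0.349, 0.905, -0.047]
wrist_force: [0.2, 0.2, -1.7]
opening: 0.345
grasp_force: 56.3
```

Call:
send_rows:
  commands:
    - [[0,0,0.07,0,0,0],[0,0,0.07,0,0,0],[0,0,0,0,0,0]]

```text
time_s: 9.55
eef_pos: [0.4852, 0.1142, 0.2894]
eef_rot: [0.24, -0.349, 0.905, -0.048]
wrist_force: [1.2, -0.3, -0.8]
opening: 0.346
grasp_force: 56.1
```

```bash
cat > st.py <<'E'
from h import *
o=status.get_obs();r=rot(o["eef_rot"]);t=r.inv()
P=np.array([.4679,.1094,.3276]);R0=Rt(122)
print("t",round(o["time_s"],2),"moved mm (frame alpha122)",(R0.inv().apply(o["eef_pos"]-P)*1e3).round(1),"alpha",alpha(r).round(1),"tilt err",((r.inv()*Rt(alpha(r))).as_rotvec()[:2]).round(3),"q6",o["q"][5].round(2),"Ftool",t.apply(o["wrist_force"]).round(1),"Mtool",t.apply(o["torque"]).round(2),"open",round(o["opening"],3))
E
python3 st.py
```

```text
t 9.55 moved mm (frame alpha122) [ 0.9  2.6 42.1] alpha 122.3 tilt err [-0.004  0.004] q6 -2.48 Ftool [-0.2 -0.7  1.2] Mtool [-0.1   0.31 -0.03] open 0.346
```

Call:
send_rows:
  commands:
    - [[0.03,0.03,0.05,0,0,0],[0,0,0.05,0,0,0],[0,0,0.05,0,0,0],[0,0,0,0,0,0]]

```text
time_s: 9.88
eef_pos: [0.487, 0.1142, 0.2859]
eef_rot: [0.241, -0.349, 0.904, -0.049]
wrist_force: [0.7, -5.3, 3.4]
opening: 0.343
grasp_force: 56.4
```

```bash
python3 st.py
```

```text
t 9.88 moved mm (frame alpha122) [ 1.2  2.4 46. ] alpha 122.3 tilt err [-0.007  0.006] q6 -2.48 Ftool [ 1.7 -5.3 -3.1] Mtool [ 1.02  0.33 -0.02] open 0.343
```

Call:
send_rows:
  commands:
    - [[0,-0.07,0,0,0,0],[0,0,0,0,0,0]]

```text
time_s: 10.05
eef_pos: [0.4876, 0.1131, 0.286]
eef_rot: [0.24, -0.349, 0.905, -0.048]
wrist_force: [-2.1, -0.9, 5.0]
opening: 0.344
grasp_force: 56.8
```

```bash
python3 st.py
```

```text
t 10.05 moved mm (frame alpha122) [ 1.4  1.2 46.2] alpha 122.3 tilt err [-0.004  0.005] q6 -2.48 Ftool [-0.  -0.7 -5.5] Mtool [-0.   -0.06 -0.  ] open 0.344
```

Call:
send_rows:
  commands:
    - [[0,0,0.02,0,0,0.4],[0,0,0.02,0,0,0.4],[0,0,0.02,0,0,0.4],[0,0,0,0,0,0]]

```text
time_s: 10.38
eef_pos: [0.4885, 0.1133, 0.2842]
eef_rot: [0.243, -0.293, 0.924, -0.033]
wrist_force: [2.6, -0.9, 1.7]
opening: 0.344
grasp_force: 57.0
```

```bash
python3 st.py
```

```text
t 10.38 moved mm (frame alpha122) [ 1.4  1.2 48.2] alpha 115.3 tilt err [-0.003  0.006] q6 -2.36 Ftool [-2.1 -2.5 -0.4] Mtool [ 0.34 -0.29  0.09] open 0.344
```

Call:
send_rows:
  commands:
    - [[0,0,0.08,0,0,0],[0,0,0.08,0,0,0],[0,0,0.08,0,0,0],[0,0,0,0,0,0]]

```text
time_s: 10.72
eef_pos: [0.4919, 0.1139, 0.2776]
eef_rot: [0.243, -0.294, 0.924, -0.034]
wrist_force: [4.0, 0.5, 1.2]
opening: 0.347
grasp_force: 57.0
```

```bash
python3 st.py
```

```text
t 10.72 moved mm (frame alpha122) [ 1.4  1.2 55.6] alpha 115.5 tilt err [-0.004  0.006] q6 -2.37 Ftool [-3.6 -1.9  0.9] Mtool [ 0.41 -0.52  0.08] open 0.347
```

The hex has dropped in (mark toward a flat, α≈115°). Now I'll push down to the floor.

Call:
send_rows:
  commands:
    - [[-0.02,-0.01,0.12,0,0,0],[-0.01,0,0.12,0,0,0],[0,0,0.1,0,0,0],[0,0,0.06,0,0,0],[0,0,0,0,0,0]]

```text
time_s: 11.13
eef_pos: [0.4979, 0.1151, 0.2687]
eef_rot: [0.242, -0.295, 0.924, -0.033]
wrist_force: [-16.0, -4.1, 22.9]
opening: 0.346
grasp_force: 54.8
```

```bash
python3 st.py
```

```text
t 11.13 moved mm (frame alpha122) [ 0.3  0.8 66.3] alpha 115.5 tilt err [-0.003  0.005] q6 -2.37 Ftool [  3.8   0.4 -27.9] Mtool [-0.2   0.89  0.04] open 0.346
```

Call:
send_rows:
  commands:
    - [[0.02,0,-0.04,0,0,0.4],[0,0,0,0,0,0.8],[0,0,0,0,0,0.8],[0,0,0,0,0,0.8],[0,0,0,0,0,0.8],[0,0,0,0,0,0.4],[0,0,0,0,0,0]]

```text
time_s: 11.72
eef_pos: [0.4973, 0.1147, 0.2686]
eef_rot: [0.245, -0.104, 0.964, 0.016]
wrist_force: [-0.3, 0.3, 5.1]
opening: 0.346
grasp_force: 57.9
```

```bash
python3 st.py
```

```text
t 11.72 moved mm (frame alpha122) [ 1.1  0.9 66.1] alpha 92.4 tilt err [-0.001  0.007] q6 -1.97 Ftool [-2.2  0.3 -4.6] Mtool [ 0.04 -0.41  0.  ] open 0.346
```

Call:
send_rows:
  commands:
    - [[0,0,0,0,0,0.5],[0,0,0,0,0,0.9],[0,0,0,0,0,0.9],[0,0,0,0,0,0.9],[0,0,0,0,0,0.9],[0,0,0,0,0,0.9],[0,0,0,0,0,0.9],[0,0,0,0,0,0.5]]

```text
time_s: 12.38
eef_pos: [0.4973, 0.1144, 0.2685]
eef_rot: [0.227, 0.206, 0.947, 0.092]
wrist_force: [-0.9, -2.4, 5.1]
opening: 0.345
grasp_force: 57.7
```

```bash
python3 st.py
```

```text
t 12.38 moved mm (frame alpha122) [ 1.2  0.7 66.1] alpha 55.6 tilt err [0.003 0.006] q6 -1.33 Ftool [-2.4 -1.1 -5.1] Mtool [ 0.35 -0.45 -0.12] open 0.345
```

Call:
send_rows:
  commands:
    - [[0,0,0,0,0,0.8],[0,0,0,0,0,0.9],[0,0,0,0,0,0.9],[0,0,0,0,0,0.9],[0,0,0,0,0,0.9],[0,0,0,0,0,0.9],[0,0,0,0,0,0.9],[0,0,0,0,0,0.9]]

```text
time_s: 13.05
eef_pos: [0.4971, 0.1143, 0.2684]
eef_rot: [0.181, 0.522, 0.817, 0.165]
wrist_force: [-2.4, -3.6, 6.5]
opening: 0.348
grasp_force: 57.8
```

Call:
send_rows:
  commands:
    - [[0,0,0,0,0,0.9],[0,0,0,0,0,0.9],[0,0,0,0,0,0.9],[0,0,0,0,0,0.9],[0,0,0,0,0,0.9],[0,0,0,0,0,0.9],[0,0,0,0,0,0.9],[0,0,0,0,0,0.8]]

```text
time_s: 13.72
eef_pos: [0.4969, 0.1143, 0.2683]
eef_rot: [0.112, 0.773, 0.585, 0.217]
wrist_force: [-3.9, -3.6, 8.6]
opening: 0.346
grasp_force: 58.1
```

```bash
python3 st.py
```

```text
t 13.72 moved mm (frame alpha122) [ 1.7  0.9 66.2] alpha -25.7 tilt err [ 0.005 -0.001] q6 0.09 Ftool [-2.5  1.3 -9.6] Mtool [ 0.02 -0.84 -0.09] open 0.346
```

Call:
send_rows:
  commands:
    - [[0,0,0,0,0,0.8],[0,0,0,0,0,0.9],[0,0,0,0,0,0.9],[0,0,0,0,0,0.9],[0,0,0,0,0,0.9],[0,0,0,0,0,0.9],[0,0,0,0,0,0.9],[0,0,0,0,0,0.9]]

```text
time_s: 14.38
eef_pos: [0.4967, 0.1145, 0.2682]
eef_rot: [0.029, 0.929, 0.28, 0.242]
wrist_force: [-5.0, -2.9, 9.7]
opening: 0.346
grasp_force: 58.2
```

Call:
send_rows:
  commands:
    - [[0,0,0,0,0,0.4],[0,0,0,0,0,0.4],[0,0,0,0,0,0.4],[0,0,0,0,0,0.4]]

```text
time_s: 14.72
eef_pos: [0.4967, 0.1145, 0.2682]
eef_rot: [0.01, 0.948, 0.206, 0.244]
wrist_force: [-5.0, -2.9, 9.9]
opening: 0.344
grasp_force: 58.2
```

```bash
python3 st.py
```

```text
t 14.72 moved mm (frame alpha122) [ 1.7  1.2 66.2] alpha -75.4 tilt err [ 0.002 -0.004] q6 0.96 Ftool [ -0.6   1.9 -11.3] Mtool [-0.28 -0.54 -0.09] open 0.344
```

Call:
send_rows:
  commands:
    - [[0,0,0,0,0,0.3],[0,0,0,0,0,0.3],[0,0,0,0,0,0.3],[0,0,0,0,0,0.3],[0,0,0,0,0,0.3],[0,0,0,0,0,0.3]]

```text
time_s: 15.22
eef_pos: [0.4966, 0.1146, 0.2682]
eef_rot: [-0.012, 0.962, 0.12, 0.244]
wrist_force: [-4.7, -2.8, 9.9]
opening: 0.343
grasp_force: 58.2
```

```bash
python3 st.py
```

```text
t 15.22 moved mm (frame alpha122) [ 1.7  1.3 66.2] alpha -85.7 tilt err [ 0.001 -0.004] q6 1.14 Ftool [  0.1   1.9 -11.1] Mtool [-0.27 -0.47 -0.09] open 0.343
```

Call:
send_rows:
  commands:
    - [[0,0,0,0,0,0.25],[0,0,0,0,0,0.25],[0,0,0,0,0,0.25],[0,0,0,0,0,0.25]]

```text
time_s: 15.55
eef_pos: [0.4966, 0.1146, 0.2682]
eef_rot: [-0.024, 0.967, 0.072, 0.243]
wrist_force: [-4.9, -1.7, 9.2]
opening: 0.349
grasp_force: 58.2
```

```bash
python3 st.py
```

```text
t 15.55 moved mm (frame alpha122) [ 1.7  1.3 66.2] alpha -91.4 tilt err [ 0.    -0.004] q6 1.24 Ftool [ -0.1   0.8 -10.6] Mtool [-0.28 -0.42 -0.12] open 0.349
```

Call:
send_rows:
  commands:
    - [[0,0,0,0,0,0.25],[0,0,0,0,0,0.25],[0,0,0,0,0,0.25],[0,0,0,0,0,0.25]]

```text
time_s: 15.88
eef_pos: [0.4966, 0.1147, 0.2682]
eef_rot: [-0.036, 0.969, 0.023, 0.241]
wrist_force: [-4.3, -2.0, 9.4]
opening: 0.35
grasp_force: 58.2
```

```bash
python3 st.py
```

```text
t 15.88 moved mm (frame alpha122) [ 1.6  1.3 66.2] alpha -97.1 tilt err [-0.    -0.004] q6 1.34 Ftool [  0.6   1.2 -10.5] Mtool [-0.18 -0.34 -0.07] open 0.35
```

Call:
send_rows:
  commands:
    - [[0,0,0,0,0,0.25],[0,0,0,0,0,0.25],[0,0,0,0,0,0.25],[0,0,0,0,0,0.25]]

```text
time_s: 16.22
eef_pos: [0.4966, 0.1147, 0.2682]
eef_rot: [-0.048, 0.969, -0.025, 0.239]
wrist_force: [-5.3, -1.7, 9.1]
opening: 0.343
grasp_force: 58.2
```

```bash
python3 st.py
```

```text
t 16.22 moved mm (frame alpha122) [ 1.6  1.4 66.2] alpha -102.9 tilt err [-0.001 -0.004] q6 1.44 Ftool [ -0.4   0.9 -10.6] Mtool [-0.24 -0.38 -0.05] open 0.343
```

Call:
send_rows:
  commands:
    - [[0,0,0,0,0,0.25],[0,0,0,0,0,0.25],[0,0,0,0,0,0.25],[0,0,0,0,0,0.25],[0,0,0,0,0,0.25]]

```text
time_s: 16.63
eef_pos: [0.4966, 0.1148, 0.2682]
eef_rot: [-0.063, 0.966, -0.086, 0.236]
wrist_force: [-3.8, -1.5, 9.6]
opening: 0.349
grasp_force: 58.2
```

```bash
python3 st.py
python3 - <<'E'
from h import *
ims=[]
for nm in("scene","top"):
    acc=0
    for _ in range(4): p=imaging.camera(nm);acc=acc+p["image"]/4.
    x,y=proj(p,C+.03*n).astype(int);ims.append(cv2.resize(acc[max(y-45,0):y+45,x-30:x+30].astype(np.uint8),(400,600),interpolation=cv2.INTER_CUBIC))
cv2.imwrite("pics/p2.png",np.hstack(ims))
E
```

```text
t 16.63 moved mm (frame alpha122) [ 1.6  1.4 66.2] alpha -110.0 tilt err [-0.001 -0.004] q6 1.56 Ftool [  1.2   0.4 -10.3] Mtool [-0.1  -0.29 -0.03] open 0.349
```

View pics/p2.png

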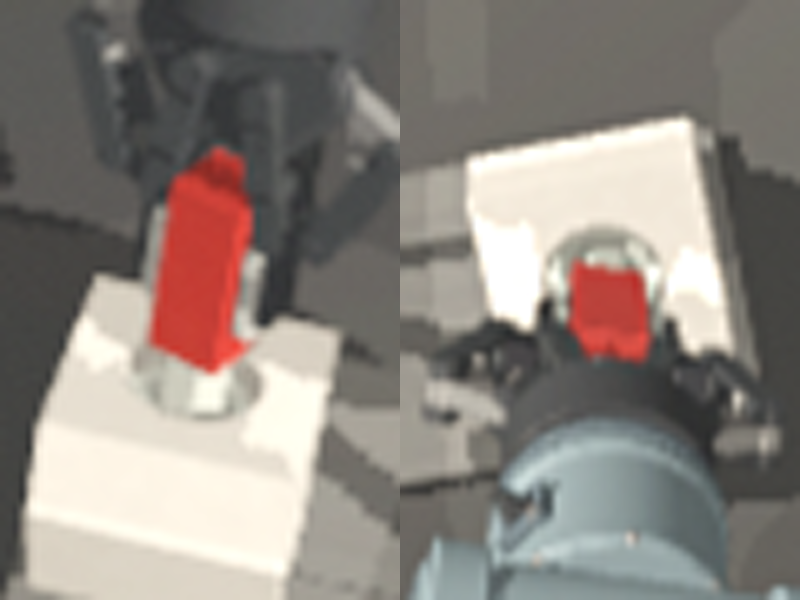

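Scene: the key stands deep in the bore, with the grip bottom at (205,365) just above the rim. The red mark is no longer visible uphill in the top view. I'll keep turning until the stop.

Call:
send_rows:
  commands:
    - [[0,0,0,0,0,0.3],[0,0,0,0,0,0.3],[0,0,0,0,0,0.3],[0,0,0,0,0,0.3],[0,0,0,0,0,0.3]]

```text
time_s: 17.45
eef_pos: [0.4966, 0.1149, 0.2682]
eef_rot: [-0.08, 0.957, -0.157, 0.231]
wrist_force: [-3.7, -1.0, 8.3]
opening: 0.341
grasp_force: 58.4
```

```bash
python3 st.py
```

```text
t 17.45 moved mm (frame alpha122) [ 1.5  1.5 66.2] alpha -118.5 tilt err [-0.002 -0.004] q6 1.71 Ftool [ 0.7  0.  -9.1] Mtool [ 0.02 -0.32 -1.11] open 0.341
```

Call:
send_rows:
  commands:
    - [[0,0,0,0,0,0.2],[0,0,0,0,0,0]]

```text
time_s: 17.62
eef_pos: [0.4966, 0.1149, 0.2683]
eef_rot: [-0.082, 0.955, -0.166, 0.23]
wrist_force: [-2.9, -0.7, 8.7]
opening: 0.343
grasp_force: 58.5
```

```bash
python3 st.py
```

```text
t 17.62 moved mm (frame alpha122) [ 1.4  1.5 66.1] alpha -119.6 tilt err [-0.002 -0.004] q6 1.73 Ftool [ 1.4 -0.6 -9.1] Mtool [ 0.02 -0.29 -0.89] open 0.343
```

Torque jumped from 0.09 to about 1 N m, so the bolt is on its stop. I'll relax within the play, press to confirm the seating, then release.

Call:
send_rows:
  commands:
    - [[0,0,0,0,0,-0.3],[0,0,0,0,0,-0.3],[0,0,0.03,0,0,0],[0,0,0.02,0,0,0],[0,0,0,0,0,0]]

```text
time_s: 18.03
eef_pos: [0.497, 0.1149, 0.2683]
eef_rot: [-0.076, 0.96, -0.137, 0.232]
wrist_force: [-22.9, -5.8, 30.7]
opening: 0.346
grasp_force: 62.2
```

```bash
python3 st.py
```

```text
t 18.03 moved mm (frame alpha122) [ 1.2  1.2 66.3] alpha -116.2 tilt err [-0.002 -0.004] q6 1.67 Ftool [ -4.8   4.3 -38.2] Mtool [-0.99 -1.33 -0.11] open 0.346
```

Call:
send_rows:
  commands:
    - [[0,0,-0.04,0,0,0],[0,0,0,0,0,0]]

```text
time_s: 18.2
eef_pos: [0.4966, 0.1148, 0.2682]
eef_rot: [-0.076, 0.96, -0.138, 0.232]
wrist_force: [-10.1, -2.4, 14.7]
opening: 0.342
grasp_force: 61.6
```

Call:
send_rows:
  commands:
    - [[0,0,0,0,0,0],[0,0,0,0,0,0],[0,0,0,0,0,0],[0,0,0,0,0,0],[0,0,0,0,0,0],[0,0,0,0,0,0],[0,0,0,0,0,0],[0,0,0,0,0,0]]
  jaw: 1

```text
time_s: 18.87
eef_pos: [0.4969, 0.1147, 0.2675]
eef_rot: [-0.076, 0.96, -0.139, 0.232]
wrist_force: [0.1, 0.1, 0.1]
opening: 1.001
grasp_force: 0.0
```

Call:
send_rows:
  commands:
    - [[0,0,-0.4,0,0,0],[0,0,-0.8,0,0,0],[0,0,-0.9,0,0,0],[0,0,-0.9,0,0,0],[0,0,-0.9,0,0,0],[0,0,-0.9,0,0,0],[0,0,-0.9,0,0,0],[0,0,0,0,0,0]]

```text
time_s: 19.53
eef_pos: [0.4168, 0.1008, 0.4235]
eef_rot: [-0.076, 0.959, -0.138, 0.237]
wrist_force: [0.9, 0.0, 0.1]
opening: 1.001
grasp_force: 0.0
```

```bash
python3 st.py
python3 - <<'E'
from h import *
ims=[]
for nm in("scene","top"):
    acc=0
    for _ in range(6): p=imaging.camera(nm);acc=acc+p["image"]/6.
    c=cloud(p);i=acc
    t=(c-C)@np.stack([up,sd,n],1)*1e3
    red=(i[...,2]-np.maximum(i[...,0],i[...,1])>60)&(np.hypot(t[...,0],t[...,1])<45)
    lab,L=cv2.connectedComponents(red.astype(np.uint8))
    q=t[red];print(nm,red.sum(),"n-range",np.percentile(q[:,2],[1,99]).round(1),"top pts",q[q[:,2]>np.percentile(q[:,2],85)].mean(0).round(1))
    for s,e in((14,84),): print("proj grip bottom/top if seated",proj(p,C+.014*n).round(1),proj(p,C+.084*n).round(1))
    x,y=proj(p,C+.03*n).astype(int);ims.append(cv2.resize(acc[max(y-45,0):y+45,x-30:x+30].astype(np.uint8),(400,600),interpolation=cv2.INTER_CUBIC))
cv2.imwrite("pics/p3.png",np.hstack(ims))
E
```

```text
t 19.53 moved mm (frame alpha122) [   0.4    0.6 -109. ] alpha -116.3 tilt err [-0.004 -0.013] q6 1.71 Ftool [ 0.8 -0.2  0.4] Mtool [-0.1  -0.16 -0.  ] open 1.001
scene 484 n-range [15.8 83.5] top pts [ 2.1 -0.1 82.3]
proj grip bottom/top if seated [276.6 231.9] [280.8 207.5]
top 243 n-range [19.7 88.5] top pts [ 2.6  0.3 86.5]
proj grip bottom/top if seated [221.1 167.4] [221.4 177.6]
```

View pics/p3.png

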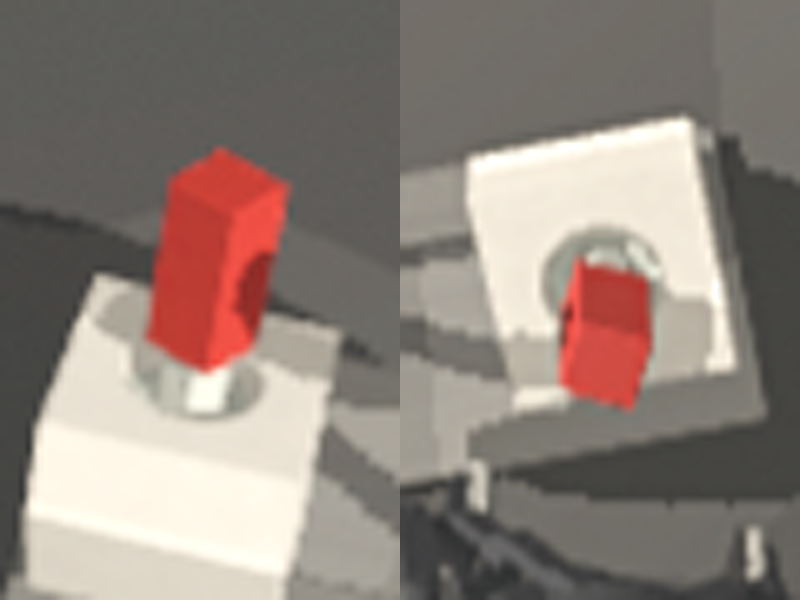

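The key stands in the socket. Its grip runs from about 16 to 84 mm above the face, against 14 to 84 mm expected when fully seated, and a 38 N push did not move it. The hand is clear, so I'm handing in.

```bash
python3 -c "
from bench import ctrl
print(ctrl.hand_in())"
```

```text
the job is handed in; nothing more can be done
None
```

The job is handed in: the red-handled key is fully seated in the socket, the bolt was turned clockwise in one grip until the torque jumped to about 1 N m at its stop, and the hand is clear; the red mark was hidden behind the key, so I judged the stop by torque alone.

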